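Unlock and pulse the loaded chopper

TASK

Two small choppers stand on the steel counter. On the white one, which is loaded with orange carrot pieces, slide the orange lock tab all the way aside, off the green button it covers, then press the green button fully down for about half a second and let it go. Leave the lock tab slid aside, and do not touch the black chopper.

Things in the scene. Friction and masses are not known exactly. Their poses are not given: they have to be found in the camera images.
- white_chopper: chopper to operate, fixed, upright: clear round bowl (124 mm across, 105 mm high) with orange carrot pieces, under a white head 116 mm (its x) by 180 mm (its y) with a flat top, the deck, 165 mm above the counter. Origin: centre of its underside, on the counter; z up. Only the lock tab, its two 5 mm rails and the button stand on the deck
- lock_tab (a joint): slide (m) of the orange tab along the chopper's +y: 0 over the button, 0.060 fully aside at its stop; starts 0 to 0.008. Drags with 2 N, stays where left. Plate 76 (x) by 46 (y) mm, top 185 mm above chopper's origin, at 0 centred at x 0, y -55 mm. Thumb fin on it, 40 (x) by 14 (y) mm, top at 207 mm, at 0 centred at x 0, y -45 mm: push its -y face or pinch it from above
- pulse_button (a joint): travel (m) of the white chopper's green button: 0 up, 0.006 fully down. Disc 34 mm across on the deck, centre at the chopper's x 0, y -55 mm, top 179 mm above the chopper's origin when up (14 mm above the deck). Pressed straight down; springs back; 1.2 N to start, about 5 N fully down. Hidden under the tab until that is slid aside
- black_chopper: bystander, not to be touched: fixed chopper of the same shape and sizes, with a black head, grey tab, red button and empty bowl. Origin: centre of its underside, on the counter; axes as for the white one

How it is judged:
By the outcome, as a careful person would: the job done as asked, in the order asked, and still so for the second after the job is handed in, with the robot touching nothing.
It also fails if it takes over 35 s, if anything falls off the work surface, if the arm or the gripper's body presses on something with over 40 N, if the wrist force passes 120 N, or if a joint passes its speed limit or range.

ROBOT

A 7-joint arm with a two-finger parallel gripper is mounted at the origin on the work surface. World frame = base frame: x ahead of the robot, y to its left, z up, the work surface at z = 0. Lengths are in m, angles in rad, forces in N, time in s.
With the tool pointing down it reaches from about 0.4 to 0.85 m from the base axis. Payload 4.5 kg.
Tool frame: the origin (TCP) lies between the finger pads; the fingertips stand 11 mm ahead of it and the grasp point (between the pads) lies 8 mm behind it (r.tip_reach is the distance from the TCP to the fingertips, in m); x points along the fingers, y is the direction in which the jaws open and shut, and the axes are right-handed (so a half turn about x gives the same grasp; the last joint's range is limited). The gripper opens to 88 mm and grips with 3 to 60 N. Pads are 18 mm wide; open, the fingers measure 123 mm over their backs; the gripper's body (75 mm by 187 mm) begins 45 mm behind the grasp point.
Start: joints at [1.363, 0.689, -0.195, 1.565, 0.157, 0.902, -0.215], TCP at [0.15, -0.607, 0.25] pointing down, gripper open.
Joint ranges: [-3.01, 3.01], [-0.46, 2.08], [-1.47, 1.51], [0.13, 2.56], [-1, 4.14], [0.04, 2.09], [-2.66, 2.66]. Speed limits (rad/s): [2.57, 2.57, 3.14, 3.14, 3.14, 3.14, 3.14].

INTERFACE

Orientations are given as a unit quaternion [x, y, z, w].
In Python, from plant import r gives the robot as it stands.
- The arm moves only by the tool drive_tool, never from a script. Its argument "deltas" is a list of rows, each a list of 3 entries, a list of its own where there are three numbers: the turn, a rotation vector about the tool's x, y, z in degrees, then the shift along the tool's x, y, z in cm, then the finger opening in cm, from 0 to 8.81. A call has 1 to 12 rows; each row shifts and turns the commanded pose from where the row before left it, along the tool's axes as they then stand; what a row does not reach is not made up. A row lasts 1/12 s, in which the tool goes at most 41.7 mm and 7.16 degrees, less where a joint would pass 70% of its speed; a pose out of reach is approached as far as the arm can. A call is refused whole if a number of a shift passes 4.17 or a number of a turn 7.16, either way. A call with a gripper value outside its range is refused whole. The fingers move at their own pace and stop on an object; "force" is the grip in N (left out, the last holds). Time passes only in rows, so rows that do not move let the fingers close. It gives the time, the measured TCP pose, the force and the opening at its end, in the units of the state.
- r.get_state(): the state, without advancing time (a new reading comes with each control period).
- r.snapshot(name): name is "scene" or "top"; returns a dict with "color" (420x560x3 uint8, red, green, blue), "fov_y" (degrees; the focal length in pixels is half the picture's height over the tangent of half this angle, whatever the lens; pixels are square), "cx", "cy" (the principal point, pixels), "extrinsics" (4x4, takes a point from world to camera coordinates). Camera axes: x right, y up, looking along -z (the intrinsics and any distortion apply to the point x, -y, -z); pixel columns grow to the right and rows downward; lengths in m; the calibration is good to about 2 mm. A picture is of the moment at which its call begins. There is no depth.
- r.finish_job(): hands the job in, once; it reports no verdict.
The state is a dict: "clock": time; "q": joint angles; "qd": joint speeds; "joint_torque": joint torques, N m; "tool_pos": TCP position; "eef_rot": TCP orientation; "contact_force": force on the tool from outside, world axes, zero at the start; "moment": the same for the moment, N m; "opening": opening from 0.0 (shut) to 1.0 (fully open).
Only numpy, scipy, OpenCV 4.12 (cv2) and the standard library are available. Lean on these libraries where they do the work, as an engineer would, in place of code of your own. Each camera call takes 0.05 s, during which the arm holds its last target. There are 200 camera calls.

## Working session

There is one attempt and no reset: what is moved stays moved. The work goes in short steps, Python scripts to look and compute and a tool call to move; the robot and the scene stay as the last step left them, time stands still between calls to the robot, and variables do not carry over. Pictures are saved under pics/ and viewed, about 8 in all and at most 12, crops included, and the job is handed in when it is done.

Besides the shell and the picture viewer there is one more tool, called by a JSON object that holds its "fn" and its "kwargs", one argument or row to a line. drive_tool: Moves the arm, as the interface text tells. Its arguments: {"type":"object","properties":{"deltas":{"type":"array","items":{"type":"array"}},"force":{"type":"number"}},"required":["deltas"]}

```bash
mkdir -p pics; ls
python3 - <<'E'
from plant import r
import cv2,numpy as np,pickle
d={}
for n in("scene","top"):
    s=r.snapshot(n);d[n]=s
    cv2.imwrite(f"pics/{n}0.png",s["color"][:,:,::-1])
    print(n,s["fov_y"],s["cx"],s["cy"],[k for k in s if k!="color"]);print(np.round(s["extrinsics"],4))
pickle.dump(d,open("s0.pkl","wb"))
st=r.get_state();print(st["clock"],st["tool_pos"],st["eef_rot"],st["contact_force"],st["opening"])
E
```

```text
pics
scene 51.6623797163776 276.81787132850724 207.22949976549233 ['fov_y', 'cx', 'cy', 'extrinsics']
[[ 0.5594  0.8287 -0.0155 -0.3031]
 [-0.5056  0.356   0.7859  0.1896]
 [ 0.6568 -0.4318  0.6182 -1.318 ]
 [ 0.      0.      0.      1.    ]]
top 48.555330871471206 279.5469592500881 208.82642257087423 ['fov_y', 'cx', 'cy', 'extrinsics']
[[-0.0091 -0.9998  0.0166 -0.0211]
 [ 0.9921 -0.0069  0.1256 -0.5494]
 [-0.1254  0.0176  0.9919 -0.7699]
 [ 0.      0.      0.      1.    ]]
0.1 [ 0.1494723  -0.60631943  0.249007  ] [-0.70182365 -0.08586347  0.70205982 -0.08475283] [-0.07571406 -0.26326154  0.52101622] 0.9950740248232183
```

View pics/scene0.png

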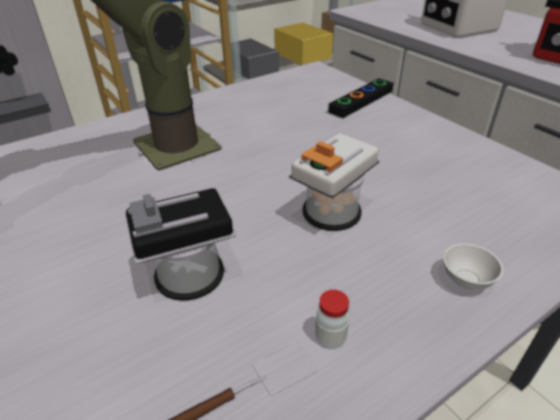

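View pics/top0.png

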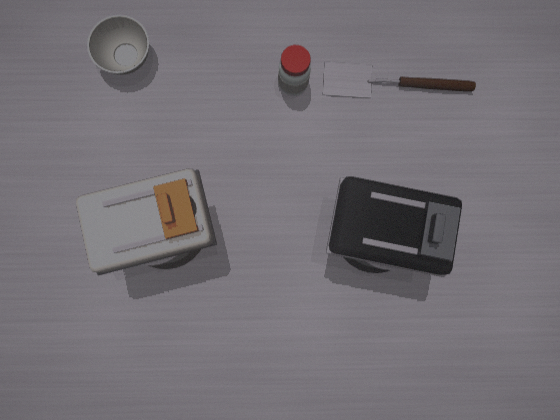

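The top view shows the white chopper at left, with its head around (145,220) and its orange tab at (176,209). The black one is at right, around (396,226). I'll zoom in on the white chopper in both views to get its pose.

Run:
```python
import pickle,cv2,numpy as np
d=pickle.load(open("s0.pkl","rb"))
a=d["top"]["color"][155:295,60:235];b=d["scene"]["color"][120:235,275:395]
a=cv2.convertScaleAbs(cv2.resize(a,None,fx=4,fy=4,interpolation=cv2.INTER_CUBIC),alpha=1.4)
b=cv2.resize(b,None,fx=5,fy=5,interpolation=cv2.INTER_CUBIC)
cv2.imwrite("pics/a.png",a[:,:,::-1]);cv2.imwrite("pics/b.png",b[:,:,::-1])
for n in d:
    E=d[n]["extrinsics"];print(n,-E[:3,:3].T@E[:3,3])
```

```text
scene [ 1.13111611 -0.38539921  0.66099941]
top [ 0.44825736 -0.01133305  0.83303371]
```

View pics/a.png

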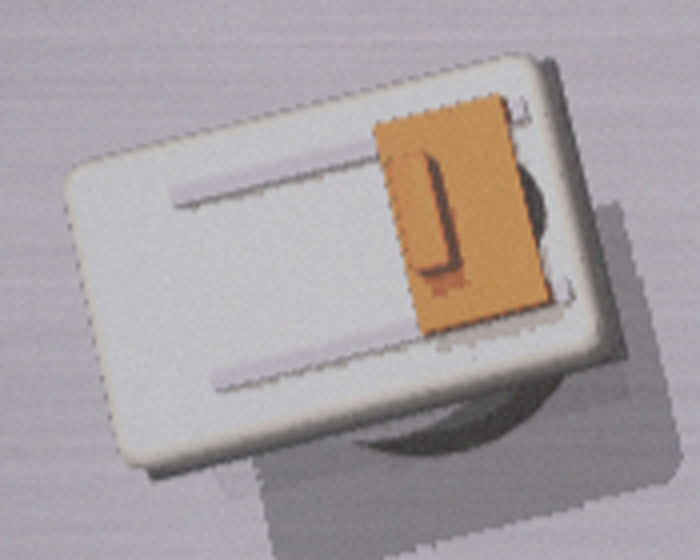

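View pics/b.png

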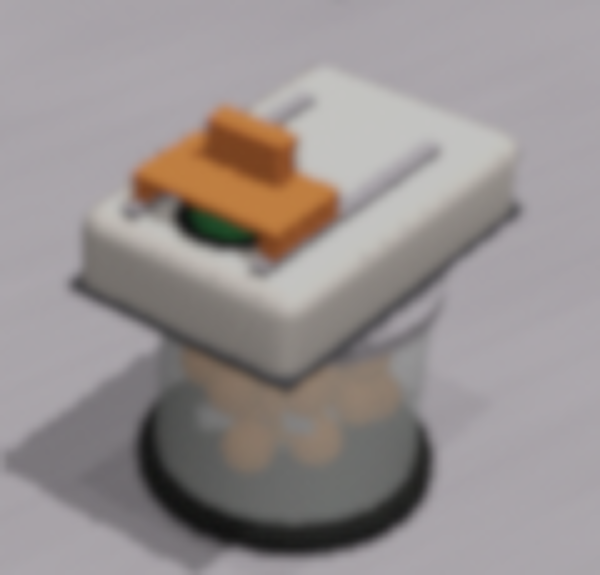

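```bash
cat > fit.py <<'E'
import numpy as np
from scipy.optimize import least_squares
def proj(s,P):
    E=s["extrinsics"];f=s["color"].shape[0]/2/np.tan(np.radians(s["fov_y"])/2)
    c=P@E[:3,:3].T+E[:3,3]
    return np.c_[s["cx"]+f*c[:,0]/-c[:,2],s["cy"]-f*c[:,1]/-c[:,2]]
def world(p,L):
    c,s=np.cos(p[2]),np.sin(p[2])
    return L@np.array([[c,-s,0],[s,c,0],[0,0,1]]).T+[p[0],p[1],0]
def plate(sl): return np.array([[x,-.055+sl+y,.185] for x,y in((.038,.023),(.038,-.023),(-.038,-.023),(-.038,.023))])
def fin(sl): return np.array([[x,-.045+sl+y,.207] for x,y in((.02,.007),(.02,-.007),(-.02,-.007),(-.02,.007))])
E
python3 - <<'E'
import pickle
from fit import *
d=pickle.load(open("s0.pkl","rb"))
A=lambda l:(np.array(l)+.5)/4-.5+[60,155]
B=lambda l:(np.array(l)+.5)/5-.5+[275,120]
pt=A([(375,124),(500,95),(550,302),(425,334)])
ps=B([(340,190),(283,238),(133,174),(195,130)]) # +x+y,+x-y,-x-y,-x+y
ft=A([(388,157),(427,150),(455,262),(418,272)]); fs=B([(296,143),(283,155),(208,118),(222,107)])
# deck edge lines (top view): two points per edge
e=A([(100,158),(500,60),(68,190),(118,440),(548,80),(600,330),(150,465),(590,358)])
def edge(p):
    c=world(p,np.array([[.058,.09,.16],[.058,-.09,.16],[-.058,-.09,.16],[-.058,.09,.16]]));q=proj(d["top"],c)
    out=[]
    for (i,j),(a,b) in zip(((0,1),(0,3),(1,2),(3,2)),((0,1),(2,3),(4,5),(6,7))):
        t=q[j]-q[i];n=np.array([-t[1],t[0]])/np.hypot(*t)
        out+=[n@(e[a]-q[i]),n@(e[b]-q[i])]
    return np.array(out)
def res(p,use):
    R={'t':lambda:proj(d["top"],world(p,np.r_[plate(p[3]),fin(p[3])]))-np.r_[pt,ft],
       's':lambda:proj(d["scene"],world(p,np.r_[plate(p[3]),fin(p[3])]))-np.r_[ps,fs],'e':lambda:edge(p)}
    return np.concatenate([R[k]().ravel() for k in use])
for use in("te","tse","ts"):
    o=least_squares(res,[.45,.2,.2,.004],args=(use,),loss="soft_l1")
    print(use,np.round(o.x,4),"rms",np.sqrt(np.mean(o.fun**2)))
    print(np.round(res(o.x,use),1))
E
```

```text
te [0.5202 0.1737 0.2407 0.0025] rms 0.8281102113756826
[ 0.1  0.1  0.9 -0.5  0.6 -0.1 -0.6  0.  -0.   0.7  0.4 -0.1 -0.1  0.4
 -1.1  0.4  1.2  1.2 -1.2 -1.   0.7  2.5 -0.9  0.2]
tse [0.5203 0.1737 0.2438 0.0022] rms 1.0026717678517612
[ 0.2 -0.   1.  -0.7  0.8 -0.4 -0.3 -0.2  0.1  0.5  0.5 -0.3  0.1  0.1
 -0.8  0.2  0.4 -0.7 -1.5 -1.2 -0.6 -1.2  0.5 -0.8  1.2 -2.4 -0.3 -2.1
 -0.8 -1.1  0.5 -1.4  1.2  1.4 -1.3 -0.8  0.6  2.6 -1.   0.4]
ts [ 0.394   0.6574  0.2548 -0.4978] rms 0.8908278629245409
[-0.   0.   0.6 -1.   1.1 -0.9  0.  -0.3 -0.   0.4  0.3 -0.4  0.2 -0.1
 -0.7  0.1  0.5 -0.8 -1.1 -1.2 -0.6 -1.   0.4 -0.7  1.3 -2.4 -0.2 -2.1
 -0.8 -1.   0.4 -1.4]
```

```bash
cat > nav.py <<'E'
from plant import r
import numpy as np
from scipy.spatial.transform import Rotation as R
C=np.array([.5203,.1737,0]);yaw=.243
W=lambda x,y,z:C+R.from_euler("z",yaw).apply([x,y,z])
def to(target,ydir=None):
    s=r.get_state();T=R.from_quat(s["eef_rot"]);M=T.as_matrix()
    print("t",round(s["clock"],2),"pos",np.round(s["tool_pos"],4),"F",np.round(s["contact_force"],1),"chop",np.round(R.from_euler("z",-yaw).apply(s["tool_pos"]-C),4),"q",np.round(s["q"],2),"open",round(s["opening"],2))
    if ydir is not None:
        x=np.array([0,0,-1.]);G=R.from_matrix(np.c_[x,ydir,np.cross(x,ydir)])
        rv=(T.inv()*G).as_rotvec();print("turn deg (tool)",np.round(np.degrees(rv),1))
    print("shift cm (tool)",np.round(M.T@(np.array(target)-s["tool_pos"])*100,2));return M
E
python3 - <<'E'
from nav import *
cx=R.from_euler("z",yaw).apply([1,0,0]);cy=R.from_euler("z",yaw).apply([0,1,0])
for v in(cx,-cx,cy,-cy): M=to(W(0,-.066,.27),v)
print(np.round(M,3), r.tip_reach)
E
```

```text
t 0.1 pos [ 0.1495 -0.6063  0.249 ] F [-0.1 -0.3  0.5] chop [-0.5476 -0.6679  0.249 ] q [ 1.36  0.69 -0.19  1.57  0.16  0.9  -0.22] open 1.0
turn deg (tool) [-90.1  -0.1   0.1]
shift cm (tool) [ -2.01 -60.25 -54.69]
t 0.1 pos [ 0.1495 -0.6063  0.249 ] F [-0.1 -0.3  0.5] chop [-0.5476 -0.6679  0.249 ] q [ 1.36  0.69 -0.19  1.57  0.16  0.9  -0.22] open 1.0
turn deg (tool) [89.9  0.1  0.1]
shift cm (tool) [ -2.01 -60.25 -54.69]
t 0.1 pos [ 0.1495 -0.6063  0.249 ] F [-0.1 -0.3  0.5] chop [-0.5476 -0.6679  0.249 ] q [ 1.36  0.69 -0.19  1.57  0.16  0.9  -0.22] open 1.0
turn deg (tool) [ 1.799e+02  1.000e-01 -0.000e+00]
shift cm (tool) [ -2.01 -60.25 -54.69]
t 0.1 pos [ 0.1495 -0.6063  0.249 ] F [-0.1 -0.3  0.5] chop [-0.5476 -0.6679  0.249 ] q [ 1.36  0.69 -0.19  1.57  0.16  0.9  -0.22] open 1.0
turn deg (tool) [-0.1  0.   0.1]
shift cm (tool) [ -2.01 -60.25 -54.69]
[[-0.001  0.24  -0.971]
 [ 0.002 -0.971 -0.24 ]
 [-1.    -0.002  0.   ]] 0.011
```

The tool is already aligned with the chopper (its y is the chopper's −y, its z is −x). I'll rise first, then cross high over the black chopper with the fingers shut.

{"fn": "drive_tool", "kwargs": {
  "deltas": [
    [[0,0,0],[-3,0,-2.5],0],
    [[0,0,0],[-3,0,-2.5],0],
    [[0,0,0],[-3,0,-2.5],0],
    [[0,0,0],[-3,0,-2.5],0],
    [[0,0,0],[0,-3,-2.5],0],
    [[0,0,0],[0,-3,-2.5],0],
    [[0,0,0],[0,-3,-2.5],0],
    [[0,0,0],[0,-3,-2.5],0],
    [[0,0,0],[0,-3,-2.5],0],
    [[0,0,0],[0,-3,-2.5],0],
    [[0,0,0],[0,-3,-2.5],0],
    [[0,0,0],[0,-3,-2.5],0]
  ],
  "force": 20
}}

```text
clock: 1.1
tool_pos: [0.3836, -0.3001, 0.3695]
eef_rot: [-0.702, -0.085, 0.702, -0.085]
contact_force: [1.3, 0.0, 0.5]
opening: 0.118
```

{"fn": "drive_tool", "kwargs": {
  "deltas": [
    [[0,0,0],[0,-3,-2.5],0],
    [[0,0,0],[0,-3,-2.5],0],
    [[0,0,0],[0,-3,-2.5],0],
    [[0,0,0],[0,-3,-2.5],0],
    [[0,0,0],[0,-3,-2.5],0],
    [[0,0,0],[0,-3,-2.5],0],
    [[0,0,0],[0,-3,-2.5],0],
    [[0,0,0],[0,-3,-2],0],
    [[0,0,0],[0,-3,-1],0],
    [[0,0,0],[0,-2,0],0],
    [[0,0,0],[0,0,0],0],
    [[0,0,0],[0,0,0],0]
  ]
}}

```text
clock: 2.1
tool_pos: [0.5126, 0.0295, 0.3694]
eef_rot: [-0.701, -0.086, 0.702, -0.086]
contact_force: [0.5, -0.4, 0.8]
opening: 0.004
```

Run:
```python
from nav import *
to(W(0,-.074,.204),R.from_euler("z",yaw).apply([0,-1,0]))
```

```text
t 2.1 pos [0.5126 0.0295 0.3694] F [ 0.5 -0.4  0.8] chop [-0.0421 -0.1381  0.3694] q [ 0.07  0.41 -0.33  1.72  0.15  1.04 -1.64] open 0.0
turn deg (tool) [ 0.1  0.1 -0. ]
shift cm (tool) [16.53 -6.4  -4.24]
```

{"fn": "drive_tool", "kwargs": {
  "deltas": [
    [[0,0,0],[1,-3.2,-2.1],0],
    [[0,0,0],[1,-3.2,-2.1],0],
    [[0,0,0],[4,0,0],0],
    [[0,0,0],[4,0,0],0],
    [[0,0,0],[2,0,0],0],
    [[0,0,0],[0,0,0],0],
    [[0,0,0],[0,0,0],0],
    [[0,0,0],[0,0,0],0]
  ]
}}

```text
clock: 2.77
tool_pos: [0.5399, 0.0999, 0.2512]
eef_rot: [0.703, 0.084, -0.701, 0.085]
contact_force: [-0.1, -0.1, 0.2]
opening: 0.009
```

Run:
```python
from nav import *
import cv2
to(W(0,-.074,.204),R.from_euler("z",yaw).apply([0,-1,0]))
im=[]
for n,(a,b,c,d) in {"top":(130,290,60,270),"scene":(60,220,225,435)}.items():
    im.append(cv2.resize(r.snapshot(n)["color"][a:b,c:d,::-1],None,fx=3,fy=3)[:300])
cv2.imwrite("pics/c.png",np.vstack([cv2.convertScaleAbs(im[0],alpha=1.4),im[1]]))
```

```text
t 2.77 pos [0.5399 0.0999 0.2512] F [-0.1 -0.1  0.2] chop [ 0.0012 -0.0763  0.2512] q [-0.09  0.59 -0.3   1.79  0.23  0.79 -1.83] open 0.01
turn deg (tool) [-0.2 -0.2 -0. ]
shift cm (tool) [ 4.72 -0.23  0.14]
```

View pics/c.png

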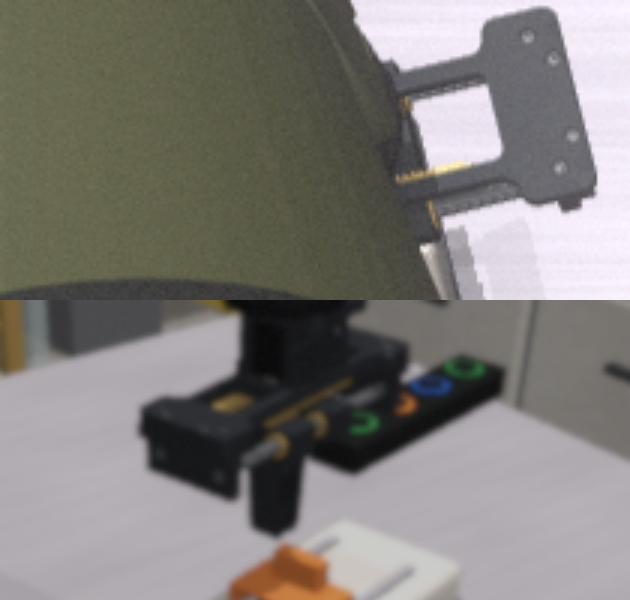

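The top view is blocked by the arm. The scene view shows the shut fingers above and on the −y side of the fin, with the tips near (275,525) and the fin at (300,570). Next I'll descend to just above the plate.

{"fn": "drive_tool", "kwargs": {
  "deltas": [
    [[0,0,0],[2,0,0.1],0],
    [[0,0,0],[1.5,0,0],0],
    [[0,0,0],[1,0,0],0],
    [[0,0,0],[0,0,0],0],
    [[0,0,0],[0,0,0],0],
    [[0,0,0],[0,0,0],0]
  ]
}}

```text
clock: 3.37
tool_pos: [0.5383, 0.1009, 0.2058]
eef_rot: [0.703, 0.085, -0.701, 0.085]
contact_force: [-0.2, -0.2, -0.5]
opening: 0.008
```

Run:
```python
from nav import *
import cv2
to(W(0,-.014,.206))
cv2.imwrite("pics/d.png",cv2.resize(r.snapshot("scene")["color"][100:220,270:390,::-1],None,fx=5,fy=5))
```

```text
t 3.37 pos [0.5383 0.1009 0.2058] F [-0.2 -0.2 -0.5] chop [-0.     -0.075   0.2058] q [-0.1   0.65 -0.27  1.85  0.27  0.68 -1.86] open 0.01
shift cm (tool) [-0.02 -6.1   0.01]
```

View pics/d.png

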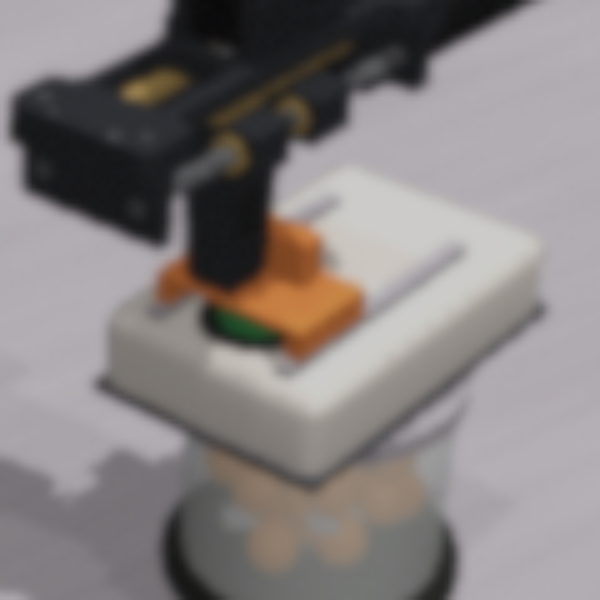

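The shut fingers sit just above the plate on the fin's −y side, with the tip at (225,285) and the fin at (295,255). Now I'll push along the chopper's +y.

{"fn": "drive_tool", "kwargs": {
  "deltas": [
    [[0,0,0],[0,-0.6,0],0],
    [[0,0,0],[0,-0.6,0],0],
    [[0,0,0],[0,-0.6,0],0],
    [[0,0,0],[0,-0.6,0],0],
    [[0,0,0],[0,-0.6,0],0],
    [[0,0,0],[0,-0.6,0],0],
    [[0,0,0],[0,-0.6,0],0],
    [[0,0,0],[0,-0.6,0],0],
    [[0,0,0],[0,-0.6,0],0],
    [[0,0,0],[0,-0.6,0],0]
  ]
}}

```text
clock: 4.25
tool_pos: [0.5231, 0.1595, 0.2047]
eef_rot: [0.702, 0.085, -0.702, 0.085]
contact_force: [0.4, -1.8, 1.4]
opening: 0.01
```

{"fn": "drive_tool", "kwargs": {
  "deltas": [
    [[0,0,0],[0,-0.3,0],0],
    [[0,0,0],[0,-0.2,0],0],
    [[0,0,0],[0,0,0],0],
    [[0,0,0],[0,0,0],0]
  ]
}}

```text
clock: 4.58
tool_pos: [0.5215, 0.1642, 0.2045]
eef_rot: [-0.702, -0.086, 0.702, -0.085]
contact_force: [0.6, 0.0, 0.6]
opening: 0.006
```

Run:
```python
from nav import *
to(W(0,-.0095,.206))
```

```text
t 4.58 pos [0.5215 0.1642 0.2045] F [0.6 0.  0.6] chop [-0.0011 -0.0095  0.2045] q [-0.23  0.65 -0.26  1.85  0.26  0.67 -1.97] open 0.01
shift cm (tool) [-0.15  0.   -0.11]
```

{"fn": "drive_tool", "kwargs": {
  "deltas": [
    [[0,0,0],[-0.1,-0.2,-0.1],0],
    [[0,0,0],[0,-0.2,0],0],
    [[0,0,0],[0,0,0],0]
  ]
}}

```text
clock: 4.83
tool_pos: [0.5215, 0.1676, 0.2054]
eef_rot: [-0.701, -0.085, 0.702, -0.086]
contact_force: [-2.2, -1.6, 0.1]
opening: 0.007
```

{"fn": "drive_tool", "kwargs": {
  "deltas": [
    [[0,0,0],[0,-0.2,0],0],
    [[0,0,0],[0,-0.2,0],0],
    [[0,0,0],[0,0,0],0]
  ]
}}

```text
clock: 5.08
tool_pos: [0.521, 0.1692, 0.2054]
eef_rot: [-0.702, -0.083, 0.702, -0.086]
contact_force: [0.6, -7.0, 0.3]
opening: 0.003
```

{"fn": "drive_tool", "kwargs": {
  "deltas": [
    [[0,0,0],[0,-0.2,0],0],
    [[0,0,0],[0,-0.2,0],0],
    [[0,0,0],[0,0,0],0]
  ]
}}

```text
clock: 5.33
tool_pos: [0.5209, 0.1695, 0.2055]
eef_rot: [-0.702, -0.081, 0.703, -0.087]
contact_force: [2.4, -12.1, 3.0]
opening: 0.004
```

Run:
```python
from nav import *
import cv2
to(W(0,-.055,.25))
cv2.imwrite("pics/e.png",cv2.resize(r.snapshot("scene")["color"][100:220,270:390,::-1],None,fx=5,fy=5))
```

```text
t 5.33 pos [0.5209 0.1695 0.2055] F [  2.4 -12.1   3. ] chop [-0.0004 -0.0042  0.2055] q [-0.25  0.65 -0.25  1.84  0.26  0.68 -1.99] open 0.0
shift cm (tool) [-4.41  5.12 -0.06]
```

View pics/e.png

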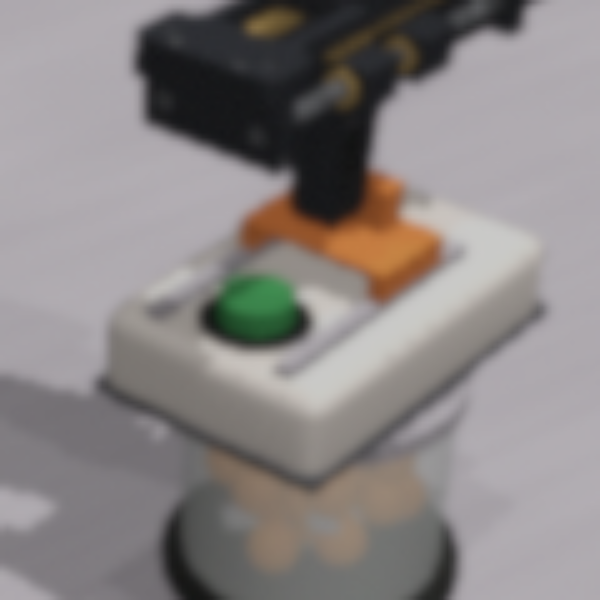

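The tab is at its stop: the wrist felt 12 N with no further motion, and the whole green button shows at (255,310). I'll back off, rise and centre over the button.

{"fn": "drive_tool", "kwargs": {
  "deltas": [
    [[0,0,0],[0,1,0],0],
    [[0,0,0],[-1,0.5,0],0],
    [[0,0,0],[-1,2,0],0],
    [[0,0,0],[0,2,0],0],
    [[0,0,0],[0,0,0],0],
    [[0,0,0],[0,0,0],0],
    [[0,0,0],[0,0,0],0]
  ]
}}

```text
clock: 5.97
tool_pos: [0.5332, 0.1239, 0.2261]
eef_rot: [0.702, 0.086, -0.702, 0.085]
contact_force: [0.6, 0.1, -0.8]
opening: 0.001
```

Run:
```python
from nav import *
import pickle
to(W(0,-.055,.190),R.from_euler("z",yaw).apply([0,-1,0]))
from fit import proj
import cv2
s=r.snapshot("scene");im=s["color"]
h=cv2.cvtColor(im,cv2.COLOR_RGB2HSV);m=cv2.inRange(h,(45,80,30),(85,255,255));m[:,:290]=0;m[:130]=0;m[:,360:]=0
ys,xs=np.nonzero(m);print("green px",xs.min(),xs.max(),ys.min(),ys.max(),len(xs))
a=np.linspace(0,6.28,40)
P=proj(s,np.array([W(.017*np.cos(t),-.055+.017*np.sin(t),z) for t in a for z in(.165,.179)]))
print("pred",P.min(0).round(1),P.max(0).round(1))
v=cv2.resize(im[100:220,270:390,::-1],None,fx=5,fy=5)
for p in (P-[270,100]+.5)*5: cv2.circle(v,tuple(int(i) for i in p),1,(0,0,255),-1)
cv2.imwrite("pics/f.png",v)
```

```text
t 5.97 pos [0.5332 0.1239 0.2261] F [ 0.6  0.1 -0.8] chop [ 0.0005 -0.0514  0.2261] q [-0.14  0.63 -0.28  1.83  0.25  0.72 -1.88] open 0.0
turn deg (tool) [-0.  -0.1  0.1]
shift cm (tool) [3.61 0.37 0.06]
green px 312 329 156 167 170
pred [312.5 153.7] [329. 168.]
```

View pics/f.png

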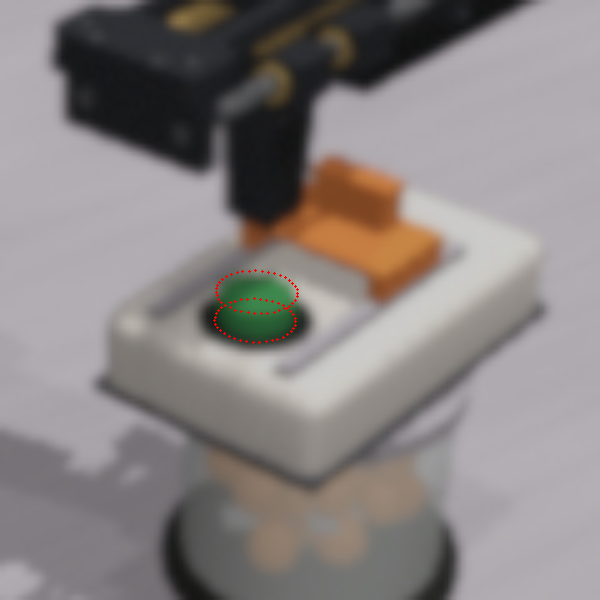

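The projected button outline matches the image. I'll go down to just above it.

{"fn": "drive_tool", "kwargs": {
  "deltas": [
    [[0,0,0],[1.5,0.37,0.05],0],
    [[0,0,0],[1.2,0,0],0],
    [[0,0,0],[0.6,0,0],0],
    [[0,0,0],[0,0,0],0],
    [[0,0,0],[0,0,0],0],
    [[0,0,0],[0,0,0],0]
  ]
}}

```text
clock: 6.52
tool_pos: [0.5339, 0.1194, 0.1932]
eef_rot: [0.702, 0.086, -0.702, 0.085]
contact_force: [-0.1, -0.0, 0.1]
opening: 0.008
```

Run:
```python
from nav import *
to(W(0,-.055,.183),R.from_euler("z",yaw).apply([0,-1,0]))
```

```text
t 6.52 pos [0.5339 0.1194 0.1932] F [-0.1 -0.   0.1] chop [ 0.0002 -0.056   0.1932] q [-0.15  0.67 -0.26  1.86  0.27  0.64 -1.9 ] open 0.01
turn deg (tool) [-0.  -0.1  0. ]
shift cm (tool) [ 1.02 -0.1   0.02]
```

{"fn": "drive_tool", "kwargs": {
  "deltas": [
    [[0,0,0],[0.5,0,0],0],
    [[0,0,0],[0.5,0,0],0],
    [[0,0,0],[0.4,0,0],0],
    [[0,0,0],[0,0,0],0],
    [[0,0,0],[0,0,0],0]
  ]
}}

```text
clock: 6.93
tool_pos: [0.5348, 0.1193, 0.1837]
eef_rot: [0.704, 0.085, -0.7, 0.085]
contact_force: [-9.4, -1.4, 41.9]
opening: -0.002
```

{"fn": "drive_tool", "kwargs": {
  "deltas": [
    [[0,0,0],[-0.25,0,0],0],
    [[0,0,0],[0,0,0],0],
    [[0,0,0],[0,0,0],0]
  ]
}}

```text
clock: 7.18
tool_pos: [0.5347, 0.1193, 0.1841]
eef_rot: [0.703, 0.086, -0.7, 0.085]
contact_force: [-4.7, 0.1, 23.5]
opening: 0.002
```

{"fn": "drive_tool", "kwargs": {
  "deltas": [
    [[0,0,0],[-2,0,0],0],
    [[0,0,0],[-3,0,0],0],
    [[0,0,0],[-3,0,0],0],
    [[0,0,0],[-3,0,0],0],
    [[0,0,0],[0,3.5,0],0],
    [[0,0,0],[0,3.5,0],0],
    [[0,0,0],[0,3.5,0],0],
    [[0,0,0],[0,3.5,0],0],
    [[0,0,0],[0,0,0],0],
    [[0,0,0],[0,0,0],0],
    [[0,0,0],[0,0,0],0]
  ]
}}

```text
clock: 8.1
tool_pos: [0.5669, -0.0166, 0.291]
eef_rot: [-0.702, -0.086, 0.702, -0.085]
contact_force: [0.3, 0.3, -1.1]
opening: 0.008
```

Run:
```python
from nav import *
import cv2
to(W(0,0,.3))
a=cv2.resize(r.snapshot("scene")["color"][100:220,270:390,::-1],(560,560))
cv2.imwrite("pics/g.png",a)
```

```text
t 8.1 pos [ 0.5669 -0.0166  0.291 ] F [ 0.3  0.3 -1.1] chop [-0.0006 -0.1959  0.291 ] q [ 0.14  0.57 -0.31  1.69  0.21  0.92 -1.59] open 0.01
shift cm (tool) [ -0.88 -19.59  -0.04]
```

View pics/g.png

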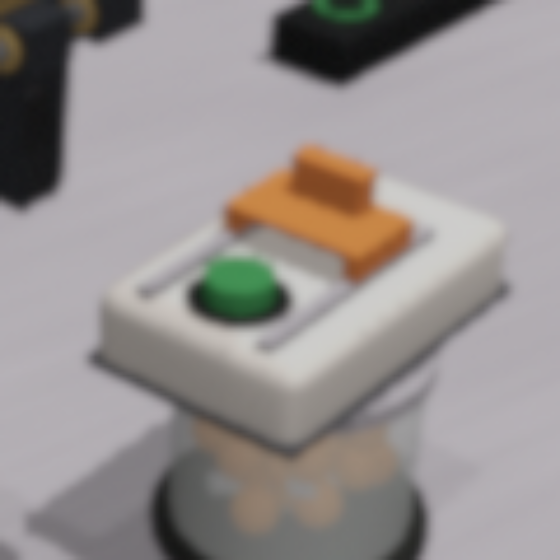

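The button has sprung back up (240,285) and the tab is aside, with its front top corner near (347,258). I'll check that corner against the model, then hand in.

Run:
```python
from nav import *
from fit import proj,plate
s=r.snapshot("scene")
obs=np.array([347,258])/(560/120)+[270,100]-.5
for sl in(.05,.055,.06): 
    p=proj(s,np.array([W(*plate(sl)[1])]))[0];print(sl,p.round(1),obs.round(1))
    e=np.hypot(*(p-obs))
if e<4: print("finish",r.finish_job())
```

```text
0.05 [343.5 156.5] [343.9 154.8]
0.055 [344.9 155.5] [343.9 154.8]
0.06 [346.3 154.6] [343.9 154.8]
the job is handed in; nothing more can be done
finish None
```

I did the task as asked and handed it in at about 8 s. One check of the tab's final position, by picture, disagrees slightly with the force reading.

**What I did:** With the fingers shut, I pushed the white chopper's orange tab by its fin along +y to its stop. I backed off, pressed the green button down, let it go, and moved the arm well clear. The route passed high over the black chopper, with no contact planned or seen there.

**Checks:**
- **Tab at its stop:** the push force rose from about 2 N to 12 N with almost no further motion. The finger position also fits full travel. The last picture shows the tab clear of the whole button.
- **Button press:** the tool stopped at 0.184 m, the expected fully-down height, and stayed down for roughly half a second. The last picture shows the button back up.
- **Arm clear at the end:** the wrist force was about 1 N, which is sensor noise.

**What was less clean:**
- **Press force:** the fingertips briefly reached about 42 N on the button, and I eased that to 23 N. This was the fingertips rather than the arm or gripper body, and well under the 120 N wrist limit.
- **Tab position by picture:** a corner read by eye from a blurry picture fits a slide of about 50 to 55 mm better than 60 mm, differing by about 2 pixels. I trusted the force reading at the stop over this.

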